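Push the copper-plated bar out of its pack, test it, put it in the tray

TASK

Slide the copper-coloured bar lengthwise out of the pack of touching bars, straight ahead, until it pushes the tester's brass contact strip in against its springs by a few millimetres, and keep that gentle press for about a second without driving the strip to the end of its travel. Then pick the copper bar up and lay it gently flat in the white tray, and let go. The aluminium bars of the pack must stay where they lie, and the wood block and the tape roll are to be left alone.

Things in the scene. Friction and masses are not known exactly. Their poses are not given: they have to be found in the camera images.
- copper_bar: the copper-coloured bar: bar 90 x 32 x 34 mm (x, y, z), 0.18 kg, lying flat with its long side along its own x; origin at the centre of its underside, z up. Its place in the pack varies. It is one of four bars lying side by side on the worktop in one flush, touching row; they are too long for most grippers to span. Its x axis at the start points at the contact strip of the tester.
- alu_bar_0: bare aluminium (silver) bar 90 x 32 x 34 mm (x, y, z), 0.18 kg, lying flat with its long side along its own x; origin at the centre of its underside, z up; one of the pack, touching its neighbours along their long sides
- alu_bar_1: as alu_bar_0, another of the pack
- alu_bar_2: as alu_bar_0, another of the pack
- contact_tester: contact tester, fixed on the worktop beyond the pack; no floor under the bars. Origin on the worktop; its x axis is the direction in which bars are pushed. Far end: grey base with end wall (x 100 to 170 mm, 38 mm high), black carriage with brass screws (top at 45 mm), and before it the brass contact strip, 140 mm wide across y, 4 to 24 mm above the worktop, its flat face looking along -x
- pack_middle (a point): middle of the pack at the start, on the worktop, 100 mm behind the tester's origin; axes as the tester's. The bars lie along x with ends flush at x = -45 and +45 mm, centre lines at y = -48, -16, 16 and 48 mm from this point. It does not move with the bars
- strip_range (a point): middle of the range in which the strip's face can stand at rest: the carriage is clamped anew each time, and the face is up to 17 mm nearer or farther along the tester's x, so 106 to 140 mm beyond the bars' front ends. Find it by feel. The strip gives from 2 N, then 1 N per mm, hard end after 13 mm (15 N); it springs back. Good press: 4 to 10 N; over 13 N is too much. Sliding the bar takes 0.7 to 2 N more
- white_tray: shallow white open tray, fixed, outside 130 x 180 x 18 mm (own x, y, z), walls and floor 4 mm thick; origin at the centre of its underside, so its inner floor is 4 mm above the origin and 122 x 172 mm wide. A bench power supply, 163 mm high, stands behind it and left of the tester (front about 0.54 m ahead of the robot): carry the bar round or over it
- wood_block: brown wood block 40 x 85 x 34 mm standing loose between the tray and the pack; origin at the centre of its underside; leave alone
- masking_tape: roll of paper tape lying flat and loose on the left, 68 mm across, 24 mm high; origin at the centre of its underside; leave alone

How it is judged:
By the outcome, as a careful person would: the job done as asked, in the order asked, and still so for the second after the job is handed in, with the robot touching nothing.
It also fails if it takes over 69 s, if anything falls off the work surface, if the arm or the gripper's body presses on something with over 40 N, if the wrist force passes 120 N, or if a joint passes its speed limit or range.

ROBOT

A 7-joint arm with a two-finger parallel gripper is mounted at the origin on a cart in front of the work surface, level with it; the furniture and walls round the work are solid. World frame = base frame: x ahead of the robot, y to its left, z up, the work surface at z = 0. Lengths are in m, angles in rad, forces in N, time in s.
With the tool pointing down it reaches from about 0.4 to 0.85 m from the base axis. Payload 4.5 kg.
Tool frame: the origin (TCP) lies midway between the tips of the shut fingers; the grasp point (between the pads) lies 19 mm behind it; z points along the fingers, y is the line along which they close (so a half turn about z gives the same grasp; the last joint's range is limited). The gripper opens to 88 mm and grips with 3 to 60 N. Pads are 18 mm wide; open, the fingers measure 123 mm over their backs; the gripper's body (75 mm by 187 mm) begins 45 mm behind the grasp point.
Start: joints at [1.149, 0.689, -0.195, 1.565, 0.157, 0.902, -0.215], TCP at [0.275, -0.561, 0.239] pointing down, gripper open.
Joint ranges: [-3.01, 3.01], [-0.46, 2.08], [-1.47, 1.51], [0.13, 2.56], [-1, 4.14], [0.04, 2.09], [-2.66, 2.66]. Speed limits (rad/s): [2.57, 2.57, 3.14, 3.14, 3.14, 3.14, 3.14].

INTERFACE

Orientations are given as a unit quaternion [x, y, z, w].
In Python, from plant import r gives the robot as it stands. The module is installed in compiled form; this text tells all that it offers.
- The arm moves only by the tool step_arm, never from a script. Its argument "series" is a list of rows, each a list of 7 numbers: the shift along the world's x, y, z in mm, then the turn, a rotation vector about the world's x, y, z in rad, then the closure, from 0 (fully open) to 1 (shut). A call has 1 to 20 rows; each row shifts and turns the commanded pose from where the row before left it; what a row does not reach is not made up. A row lasts 1/10 s, in which the tool goes at most 50 mm and 8.59 degrees, less where a joint would pass 70% of its speed; a pose out of reach is approached as far as the arm can. A call is refused whole if a number of a shift passes 50 or a number of a turn 0.15, either way. A call with a gripper value outside its range is refused whole. The fingers move at their own pace and stop on an object; "force" is the grip in N (left out, the last holds). Time passes only in rows, so rows that do not move let the fingers close. It gives the time, the measured TCP pose, the force, the opening and the grip force at its end, in the units of the state.
- r.get_state(): the state, without advancing time (a new reading comes with each control period).
- r.snapshot(name): name is "side" or "top" or "wrist"; returns (picture, depth): 400x640x3 uint8, blue, green, red; 400x640 float32, m along the optical axis (not along the pixel's ray), 0 where there is no reading.
- r.get_calibration(name): a dict with "intrinsics" (3x3 intrinsics, pixels), "pose" (4x4, takes a point from camera to world coordinates). Camera axes: x right, y up, looking along -z (the intrinsics and any distortion apply to the point x, -y, -z); pixel columns grow to the right and rows downward; lengths in m; the calibration is good to about 2 mm. A picture is of the moment at which its call begins: read the wrist's pose just before it. get_calibration takes no time and is no camera call; for the wrist camera it gives the pose at the moment of the call.
- r.finish_job(): hands the job in; it is judged then, once.
The state is a dict: "clock": time; "q": joint angles; "qd": joint speeds; "joint_torque": joint torques, N m; "tool_pos": TCP position; "eef_rot": TCP orientation; "contact_force": force on the tool from outside, world axes, zero at the start; "moment": the same for the moment, N m; "opening": opening from 0.0 (shut) to 1.0 (fully open); "finger_force": force on a finger pad.
Only numpy, scipy, OpenCV 4.12 (cv2) and the standard library are available. Lean on these libraries where they do the work, as an engineer would, in place of code of your own. Each camera call takes 0.05 s, during which the arm holds its last target. There are 200 camera calls.

## Working session

There is one attempt and no reset: what is moved stays moved. The work goes in short steps, Python scripts to look and compute and a tool call to move; the robot and the scene stay as the last step left them, time stands still between calls to the robot, and variables do not carry over. Pictures are saved under pics/ and viewed, at most 10 in all, crops included, and the job is handed in when it is done.

Besides the shell and the picture viewer there is one more tool, called by a JSON object that holds its "op" and its "data". step_arm: Moves the arm, as the interface text tells. Its arguments: {"type":"object","properties":{"series":{"type":"array"},"force":{"type":"number"}},"required":["series"]}

```bash
mkdir -p pics; cat > h.py <<'E'
import numpy as np,cv2
from plant import r
def cloud(name):
    c=r.get_calibration(name);K=np.array(c["intrinsics"]);T=np.array(c["pose"])
    im,d=r.snapshot(name)
    v,u=np.mgrid[:d.shape[0],:d.shape[1]]
    P=np.stack([(u-K[0,2])/K[0,0]*d,-(v-K[1,2])/K[1,1]*d,-d],-1)@T[:3,:3].T+T[:3,3]
    P[d==0]=np.nan
    return im,P
E
python3 - <<'E'
from h import *
s=r.get_state();print({k:np.round(v,3).tolist() for k,v in s.items()})
im,P=cloud("top");cv2.imwrite("pics/top0.png",im);np.save("top0.npy",P)
print({k:v for k,v in r.get_calibration("top").items()})
E
```

```text
{'clock': 0.0, 'q': [1.149, 0.69, -0.195, 1.566, 0.157, 0.902, -0.215], 'qd': [-0.001, 0.001, 0.001, -0.0, -0.0, 0.002, 0.001], 'joint_torque': [0.0, -52.756, -1.267, -15.343, -0.053, 0.006, 0.0], 'tool_pos': [0.275, -0.561, 0.238], 'eef_rot': [0.974, 0.226, -0.0, -0.001], 'contact_force': [0.068, -0.464, 0.09], 'moment': [0.012, -0.034, 0.029], 'finger_force': 0.0, 'opening': 1.001}
{'intrinsics': array([[428.02064927,   0.        , 319.84059936],
       [  0.        , 428.02064927, 198.23300422],
       [  0.        ,   0.        ,   1.        ]]), 'pose': array([[-0.01432026,  0.99415975, -0.10696411,  0.44219332],
       [-0.99976012, -0.01246315,  0.01801033,  0.01756542],
       [ 0.01657203,  0.10719636,  0.99409975,  1.20587041],
       [ 0.        ,  0.        ,  0.        ,  1.        ]])}
```

View pics/top0.png

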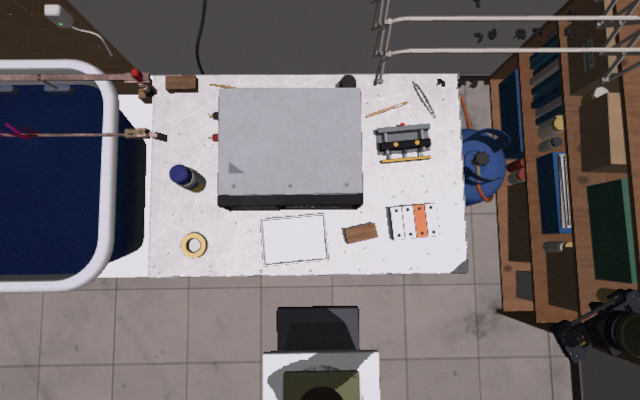

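The picture shows the pack at about (414,221), with copper third from the left at (420,221). The strip is at (405,158), the tray at (295,239), the wood block at (360,232) and the tape at (194,244). The power supply spans columns 218–360 above the tray.

```bash
python3 - <<'E'
from h import *
P=np.load("top0.npy");im=cv2.imread("pics/top0.png")
x,y,z=P[...,0],P[...,1],P[...,2]
print("table z",np.nanmedian(z[245:260,170:250]), np.nanmedian(z[180:195,400:440]))
def rect(m,n):
    m=cv2.morphologyEx(m.astype(np.uint8),cv2.MORPH_OPEN,np.ones((2,2),np.uint8))
    k,l,st,_=cv2.connectedComponentsWithStats(m)
    i=1+np.argmax(st[1:,4]);p=P[l==i];p=p[~np.isnan(p[:,0])]
    c,s,a=cv2.minAreaRect((p[:,:2]*1000).astype(np.float32))
    print(n,np.round(c,1),np.round(s,1),round(a,2),"z",np.round(np.percentile(p[:,2],[5,50,95]),3),"mean",p.mean(0).round(4),len(p))
roi=lambda a,b,c,d:(np.arange(400)[:,None]>=b)&(np.arange(400)[:,None]<d)&(np.arange(640)[None]>=a)&(np.arange(640)[None]<c)
hsv=cv2.cvtColor(im,cv2.COLOR_BGR2HSV)
R=roi(380,195,450,250);rect(R&(z>.022),"pack")
rect(R&(z>.02)&(hsv[...,1]>120)&(hsv[...,0]<18),"copper")
rect(roi(335,212,385,250)&(z>.02),"wood")
rect(roi(255,210,335,270)&(z>.009)&(z<.03),"tray")
R=roi(370,110,440,170);rect(R&(z>.015),"tester all")
rect(R&(hsv[...,1]>120)&(hsv[...,0]>15)&(hsv[...,0]<32)&(np.arange(400)[:,None]>150),"strip")
rect(roi(210,80,370,215)&(z>.1),"psu")
b=cv2.resize(im[100:260,340:470],None,fx=5,fy=3.7,interpolation=cv2.INTER_CUBIC);b=cv2.resize(im[100:250,350:460],None,fx=4,fy=4,interpolation=cv2.INTER_CUBIC);cv2.imwrite("pics/crop.png",b)
E
```

```text
table z -0.0006333149311822384 -0.0014789417470963961
pack [ 499.1 -269. ] [ 90.3 140.9] 4.58 z [0.026 0.033 0.037] mean [ 0.4989 -0.2638  0.0316] 1510
copper [ 501.7 -281.9] [86.  30.1] 4.87 z [0.029 0.033 0.037] mean [ 0.5019 -0.2818  0.0333] 316
wood [ 468.  -118.3] [40.7 90.6] 11.99 z [-0.002  0.033  0.037] mean [ 0.4678 -0.116   0.0298] 454
tray [500.7 155.3] [22.4 10.4] 0.34 z [0.    0.013 0.019] mean [0.5032 0.1577 0.0101] 22
tester all [ 730.1 -250.3] [112.2 162.7] 4.83 z [0.002 0.032 0.041] mean [ 0.7233 -0.2458  0.0277] 1099
strip [ 676.6 -253.3] [  5.1 142.4] 4.94 z [0.008 0.021 0.026] mean [ 0.6759 -0.2512  0.019 ] 114
psu [714.6  74.1] [406.3 355.2] 90.0 z [0.156 0.16  0.163] mean [0.683  0.0706 0.157 ] 16830
```

View pics/crop.png

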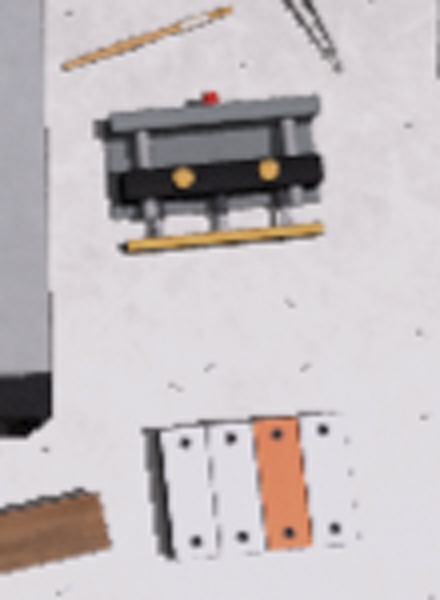

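The crop confirms copper is third from the left, at y = −16 in the pack frame. The tester's yaw is about 4.85°. I plan to push with shut fingers turned so their narrow 18 mm side fits the slot, so I go above the rear of the bar.

{"op": "step_arm", "data": {"series": [[19,34,-5,0,0,0.15,1],[19,34,-5,0,0,0.15,1],[19,34,-5,0,0,0.15,1],[19,34,-5,0,0,0.15,1],[19,34,-5,0,0,0.15,1],[19,34,-5,0,0,0.15,1],[19,34,-5,0,0,0.15,1],[19,34,-5,0,0,0.15,1],[0,0,0,0,0,0,1],[0,0,0,0,0,0,1]], "force": 20}}

```text
clock: 1.05
tool_pos: [0.427, -0.2886, 0.1984]
eef_rot: [0.676, 0.737, -0.0, -0.001]
contact_force: [-0.2, -0.9, 0.2]
opening: 0.117
finger_force: 0.0
```

```bash
python3 - <<'E'
from h import *
im,P=cloud("wrist");cv2.imwrite("pics/w1.png",im);np.save("w1.npy",P)
s=r.get_state();print({k:np.round(v,4).tolist() for k,v in s.items()})
z=P[...,2];hsv=cv2.cvtColor(im,cv2.COLOR_BGR2HSV)
m=((z>.025)&(z<.042)&(hsv[...,1]>110)&(hsv[...,0]<18)).astype(np.uint8)
k,l,st,_=cv2.connectedComponentsWithStats(m)
for i in range(1,k):
    if st[i,4]>400:
        p=P[l==i];print(st[i],cv2.minAreaRect((p[:,:2]*1000).astype(np.float32)),np.median(p[:,2]))
E
```

```text
{'clock': 1.1, 'q': [0.8043, 0.639, -0.4802, 1.9261, 0.4518, 0.6852, 0.1318], 'qd': [0.0196, -0.0042, 0.0207, -0.0039, -0.0025, -0.0, 0.0022], 'joint_torque': [-1.3499, -44.8677, -4.8416, -11.1648, -0.1057, -0.029, 0.0026], 'tool_pos': [0.4264, -0.2899, 0.1984], 'eef_rot': [0.6771, 0.7359, -0.0006, -0.0004], 'contact_force': [0.1921, -0.9479, -0.2667], 'moment': [-0.0365, -0.0531, -0.0137], 'finger_force': 0.0, 'opening': 0.0724}
[ 354  166   91   30 2106] ((503.3321838378906, -278.7177429199219), (88.5157241821289, 29.904373168945312), 4.657721519470215) 0.03333115480553395
```

View pics/w1.png

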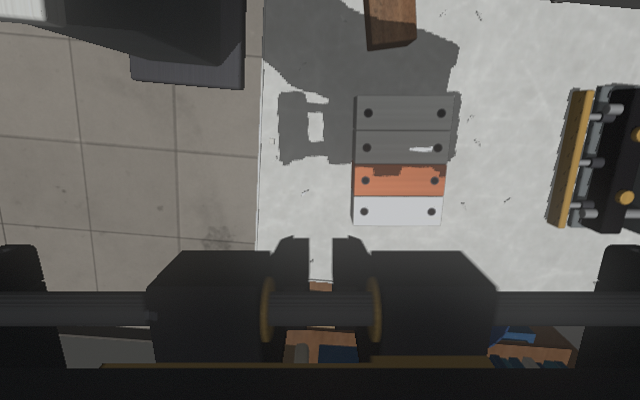

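The whole copper bar is visible at columns 354–445, rows 166–196, with nothing in the way behind its rear end. I descend behind it.

{"op": "step_arm", "data": {"series": [[-6,2.5,-30,0,0,0,1],[0,0,-40,0,0,0,1],[0,0,-40,0,0,0,1],[0,0,-40,0,0,0,1],[0,0,-25,0,0,0,1],[0,0,-11,0,0,0,1],[0,0,0,0,0,0,1],[0,0,0,0,0,0,1],[0,0,0,0,0,0,1]]}}

```text
clock: 2.0
tool_pos: [0.4218, -0.2876, 0.0141]
eef_rot: [0.677, 0.736, 0.0, 0.001]
contact_force: [0.2, -0.2, 0.8]
opening: 0.01
finger_force: 0.0
```

```bash
cat > st.py <<'E'
from h import *
s=r.get_state();f=np.array(s["contact_force"]);u=np.array([.9966,.083,0])
print(s["clock"],np.round(np.array(s["tool_pos"])*1e3,1),"F",np.round(f,2),"Fu",round(float(f@u),2),"open",s["opening"],"ff",s["finger_force"],"rot",np.round(s["eef_rot"],4))
E
python3 st.py
```

```text
2.0 [ 421.8 -287.6   14.1] F [ 0.2  -0.19  0.79] Fu 0.19 open 0.009865805861337234 ff 0.0 rot [6.768e-01 7.361e-01 3.000e-04 1.200e-03]
```

{"op": "step_arm", "data": {"series": [[5,0.4,0,0,0,0,1],[5,0.4,0,0,0,0,1],[3,0.3,0,0,0,0,1],[2,0.2,0,0,0,0,1],[2,0.2,0,0,0,0,1],[2,0.2,0,0,0,0,1],[2,0.2,0,0,0,0,1],[2,0.2,0,0,0,0,1],[4,0.3,0,0,0,0,1],[4,0.3,0,0,0,0,1],[4,0.3,0,0,0,0,1],[4,0.3,0,0,0,0,1],[4,0.3,0,0,0,0,1],[4,0.3,0,0,0,0,1],[4,0.4,0,0,0,0,1],[4,0.4,0,0,0,0,1]]}}

```text
clock: 3.6
tool_pos: [0.4766, -0.2819, 0.0127]
eef_rot: [0.676, 0.737, 0.0, 0.0]
contact_force: [-1.8, -0.7, -0.9]
opening: 0.002
finger_force: 0.5
```

```bash
python3 st.py; python3 - <<'E'
from h import *
im,P=cloud("top")
z=P[...,2];hsv=cv2.cvtColor(im,cv2.COLOR_BGR2HSV)
m=((z>.02)&(z<.05)&(hsv[...,1]>110)&(hsv[...,0]<18)).astype(np.uint8);m[:,:385]=0;m[:,450:]=0
p=P[m>0];print(cv2.minAreaRect((p[:,:2]*1000).astype(np.float32)),len(p))
a=im[110:260,350:470];im2,_=r.snapshot("side")
cv2.imwrite("pics/p2.png",np.vstack([cv2.resize(a,None,fx=2,fy=2)[:, :240].copy() if 0 else cv2.copyMakeBorder(cv2.resize(a,None,fx=1.3,fy=1.3),0,0,0,640-156,0),im2]))
E
```

```text
3.6 [ 476.6 -281.9   12.7] F [-1.83 -0.68 -0.91] Fu -1.88 open 0.0023042325565989356 ff 0.5065201103570871 rot [6.764e-01 7.365e-01 1.000e-04 0.000e+00]
((644.0499877929688, -246.8409423828125), (271.9708557128906, 80.12125396728516), 2.5500333309173584) 85
```

View pics/p2.png

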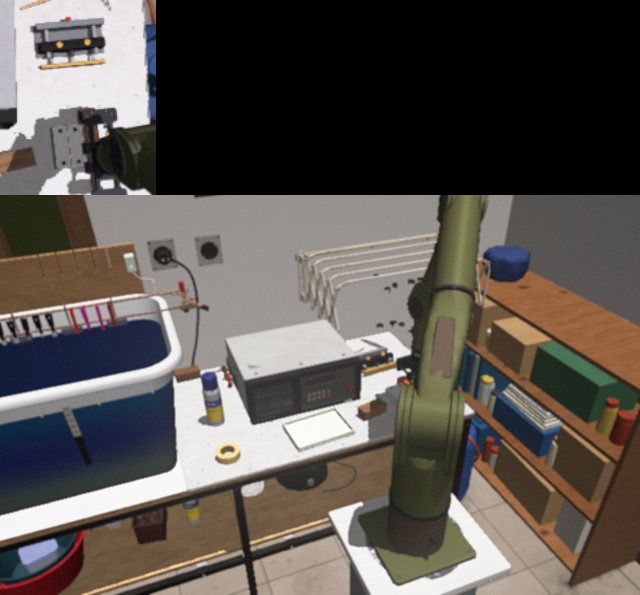

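The arm hides the bar from the top camera. The left aluminium bars still lie in place, and the measured force of about 1.9 N fits plain sliding. I continue to just short of the nearest possible strip position.

{"op": "step_arm", "data": {"series": [[5,0.4,0,0,0,0,1],[5,0.4,0,0,0,0,1],[5,0.4,0,0,0,0,1],[5,0.4,0,0,0,0,1],[5,0.4,0,0,0,0,1],[5,0.4,0,0,0,0,1],[5,0.4,0,0,0,0,1],[5,0.4,0,0,0,0,1],[5,0.5,0,0,0,0,1],[5,0.5,0,0,0,0,1],[4,0.3,0,0,0,0,1],[3,0.2,0,0,0,0,1],[2,0.2,0,0,0,0,1]]}}

```text
clock: 5.0
tool_pos: [0.5354, -0.2771, 0.0127]
eef_rot: [0.676, 0.737, 0.0, 0.0]
contact_force: [-2.7, 0.5, 1.9]
opening: 0.002
finger_force: 1.2
```

```bash
python3 st.py; python3 - <<'E'
from h import *
im,P=cloud("wrist");cv2.imwrite("pics/w3.png",im)
E
python3 st.py
```

```text
5.0 [ 535.4 -277.1   12.7] F [-2.7   0.45  1.94] Fu -2.66 open 0.0018778110367285562 ff 1.222063897876069 rot [0.6764 0.7365 0.     0.    ]
5.05 [ 535.7 -277.    12.8] F [-1.9  -0.73  0.89] Fu -1.95 open 0.004067527511293457 ff 0.7665064551110845 rot [6.764e-01 7.366e-01 2.000e-04 2.000e-04]
```

View pics/w3.png

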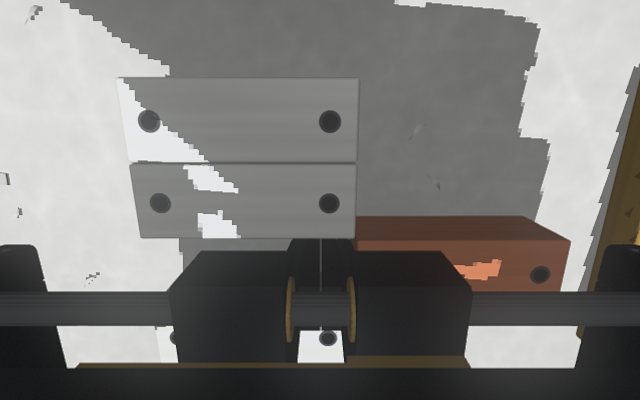

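The copper bar has slid out straight (columns 357–570), and the two left aluminium bars are still flush at column 356. Now I feel for the strip.

{"op": "step_arm", "data": {"series": [[2,0.2,0,0,0,0,1],[2,0.2,0,0,0,0,1],[2,0.1,0,0,0,0,1],[2,0.2,0,0,0,0,1],[2,0.2,0,0,0,0,1],[2,0.1,0,0,0,0,1],[2,0.2,0,0,0,0,1],[2,0.2,0,0,0,0,1],[2,0.1,0,0,0,0,1],[2,0.2,0,0,0,0,1],[2,0.2,0,0,0,0,1],[2,0.1,0,0,0,0,1]]}}

```text
clock: 6.25
tool_pos: [0.5593, -0.2751, 0.0127]
eef_rot: [0.676, 0.737, 0.0, 0.0]
contact_force: [-1.7, -0.5, 1.9]
opening: 0.003
finger_force: 1.2
```

```bash
python3 st.py
```

```text
6.25 [ 559.3 -275.1   12.7] F [-1.66 -0.52  1.95] Fu -1.69 open 0.002919490781116801 ff 1.227283871266991 rot [0.6764 0.7365 0.     0.    ]
```

{"op": "step_arm", "data": {"series": [[1,0.1,0,0,0,0,1],[1,0.1,0,0,0,0,1],[1,0,0,0,0,0,1],[1,0.1,0,0,0,0,1],[1,0.1,0,0,0,0,1]]}}

```text
clock: 6.75
tool_pos: [0.5642, -0.2747, 0.0127]
eef_rot: [0.676, 0.736, 0.0, 0.0]
contact_force: [-1.9, 0.0, 1.9]
opening: 0.008
finger_force: 1.2
```

{"op": "step_arm", "data": {"series": [[1,0.1,0,0,0,0,1],[1,0.1,0,0,0,0,1],[1,0.1,0,0,0,0,1]]}}

```text
clock: 7.05
tool_pos: [0.5672, -0.2744, 0.0127]
eef_rot: [0.676, 0.737, 0.0, 0.0]
contact_force: [-2.9, 0.1, 2.2]
opening: 0.005
finger_force: 1.3
```

{"op": "step_arm", "data": {"series": [[1,0.1,0,0,0,0,1],[1,0.1,0,0,0,0,1]]}}

```text
clock: 7.25
tool_pos: [0.5692, -0.2742, 0.0128]
eef_rot: [0.676, 0.737, 0.0, 0.0]
contact_force: [-2.4, -0.0, 2.0]
opening: 0.004
finger_force: 1.3
```

{"op": "step_arm", "data": {"series": [[1,0.1,0,0,0,0,1],[1,0.1,0,0,0,0,1]]}}

```text
clock: 7.45
tool_pos: [0.5712, -0.274, 0.0127]
eef_rot: [0.676, 0.737, 0.0, -0.0]
contact_force: [-3.0, 0.0, 1.8]
opening: 0.007
finger_force: 1.3
```

{"op": "step_arm", "data": {"series": [[1,0.1,0,0,0,0,1],[1,0.1,0,0,0,0,1]]}}

```text
clock: 7.65
tool_pos: [0.5727, -0.2739, 0.0127]
eef_rot: [0.676, 0.736, -0.0, -0.0]
contact_force: [-4.5, -0.6, 5.3]
opening: 0.008
finger_force: 2.7
```

{"op": "step_arm", "data": {"series": [[1,0.1,0,0,0,0,1],[1,0,0,0,0,0,1]]}}

```text
clock: 7.85
tool_pos: [0.5727, -0.2739, 0.0127]
eef_rot: [0.677, 0.736, -0.002, -0.002]
contact_force: [-9.7, 0.1, 8.7]
opening: 0.008
finger_force: 4.9
```

Force has jumped with no motion, so I look before pressing on.

```bash
python3 st.py; python3 - <<'E'
from h import *
a,P=cloud("wrist");b,Q=cloud("top");s,_=cloud("side")
o=np.zeros((600,800,3),np.uint8)
o[:250,:400]=cv2.resize(a,(400,250))
o[:300,400:]=cv2.resize(b[90:240,340:540],(400,300))
o[300:,:]=cv2.resize(s[110:230,310:470],(800,300) ) if 0 else cv2.resize(s[100:220,280:480],(800,480))[:300]
cv2.imwrite("pics/c4.png",o);np.save("w4.npy",P);np.save("t4.npy",Q)
c=r.get_calibration("wrist")["pose"];print("cam pos",c[:3,3])
E
python3 st.py
```

```text
7.85 [ 572.7 -273.9   12.7] F [-9.68  0.14  8.67] Fu -9.63 open 0.008327978071778534 ff 4.949022514047101 rot [ 0.6766  0.7364 -0.0018 -0.0018]
cam pos [ 0.5668259  -0.20428924  0.15828648]
8.0 [ 572.7 -273.9   12.7] F [-8.1  -0.21  7.92] Fu -8.09 open 0.004698520106524026 ff 4.130667359568179 rot [ 0.6765  0.7364 -0.0018 -0.0017]
```

View pics/c4.png

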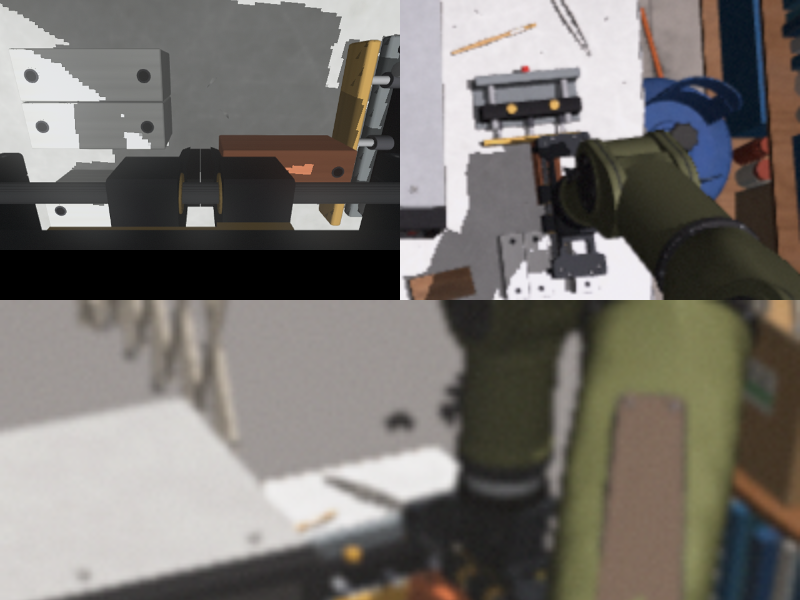

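```bash
python3 - <<'E'
from h import *
u=np.array([.9966,.083]);
for f,n in(("w1.npy","pics/w1.png"),("w4.npy",None),("top0.npy","pics/top0.png"),("t4.npy",None)):
    P=np.load(f);z=P[...,2];s=P[...,:2]@u;t=P[...,:2]@np.array([-.083,.9966])
    # strip: 8<z<28, s 0.62..0.70, left part t
    for a,b in((-.27,-.25),(-.30,-.275),(-.345,-.315)):
      m=(z>.012)&(z<.030)&(s>.62)&(s<.665)&(t>a)&(t<b)
      if m.sum()>5: print(f,a,b,m.sum(),np.percentile(s[m],[2,10,50,90]).round(4))
P=np.load("w4.npy");z=P[...,2];s=P[...,:2]@u;t=P[...,:2]@np.array([-.083,.9966])
m=(z>.029)&(z<.04)&(s<.70);
for a in np.arange(-.36,-.2,.01):
    k=m&(t>a)&(t<a+.01)
    if k.sum()>20: print(round(a,2),k.sum(),np.percentile(s[k],[1,99]).round(4))
E
```

```text
w1.npy -0.27 -0.25 353 [0.6514 0.652  0.6533 0.6585]
w1.npy -0.3 -0.275 398 [0.6515 0.652  0.6532 0.658 ]
w1.npy -0.345 -0.315 426 [0.6516 0.652  0.6532 0.6582]
w4.npy -0.27 -0.25 1896 [0.6517 0.6521 0.6532 0.6587]
w4.npy -0.3 -0.275 1914 [0.6517 0.6522 0.6532 0.658 ]
top0.npy -0.27 -0.25 26 [0.6511 0.6518 0.6552 0.6586]
top0.npy -0.3 -0.275 29 [0.651  0.6515 0.6538 0.6585]
top0.npy -0.345 -0.315 37 [0.651  0.6518 0.6547 0.6582]
t4.npy -0.27 -0.25 27 [0.6513 0.6516 0.6549 0.6593]
t4.npy -0.3 -0.275 31 [0.6509 0.6513 0.6542 0.6586]
t4.npy -0.345 -0.315 7 [0.6574 0.6575 0.6591 0.6618]
-0.36 1775 [0.4352 0.4802]
-0.35 1043 [0.4355 0.4801]
-0.33 1138 [0.5473 0.6515]
-0.32 2699 [0.5406 0.6514]
-0.31 5006 [0.4396 0.6508]
-0.3 4992 [0.4358 0.5239]
-0.29 5298 [0.4358 0.5239]
-0.28 5710 [0.4358 0.5239]
-0.27 5979 [0.4358 0.5239]
-0.26 6433 [0.4357 0.5239]
-0.25 6839 [0.4358 0.5239]
-0.24 902 [0.4358 0.5232]
```

The strip face has not moved (0.6517 m) and the bar front is just touching it. The tool presses down on the bar (Fz about 8 N), which jams it by friction, so I relieve the vertical load in small steps.

{"op": "step_arm", "data": {"series": [[0,0,0.5,0,0,0,1],[0,0,0.5,0,0,0,1]]}}

```text
clock: 8.2
tool_pos: [0.5739, -0.2737, 0.0132]
eef_rot: [0.676, 0.736, -0.001, -0.001]
contact_force: [-5.3, -1.0, 0.2]
opening: 0.004
finger_force: 2.0
```

{"op": "step_arm", "data": {"series": [[0,0,0.5,0,0,0,1],[0,0,0.5,0,0,0,1]]}}

```text
clock: 8.4
tool_pos: [0.5746, -0.2737, 0.0144]
eef_rot: [0.676, 0.737, -0.0, -0.0]
contact_force: [-4.7, -0.8, -0.5]
opening: 0.008
finger_force: 2.1
```

That freed it. I press a few more millimetres with a slight rise.

{"op": "step_arm", "data": {"series": [[1,0.1,0.3,0,0,0,1],[1,0.1,0.3,0,0,0,1]]}}

```text
clock: 8.6
tool_pos: [0.5763, -0.2736, 0.0151]
eef_rot: [0.676, 0.736, -0.001, -0.001]
contact_force: [-5.8, 0.2, -0.3]
opening: 0.004
finger_force: 2.9
```

{"op": "step_arm", "data": {"series": [[1,0.1,0.4,0,0,0,1],[0,0,0,0,0,0,1]]}}

```text
clock: 8.8
tool_pos: [0.577, -0.2735, 0.0154]
eef_rot: [0.676, 0.736, -0.001, -0.001]
contact_force: [-5.4, -0.3, -1.0]
opening: 0.006
finger_force: 2.9
```

```bash
cat > sf.py <<'E'
from h import *
u=np.array([.9966,.083]);P=cloud("wrist")[1];z=P[...,2];s=P[...,:2]@u;t=P[...,:2]@np.array([-.083,.9966])
m=(z>.012)&(z<.030)&(s>.64)&(s<.68)&(t>-.27)&(t<-.25);print("strip",np.percentile(s[m],[2,10,50]).round(4))
E
python3 sf.py;python3 st.py
```

```text
strip [0.6558 0.6563 0.6604]
8.85 [ 577.  -273.5   15.4] F [-6.43  0.59  0.14] Fu -6.36 open 0.0016242926705926808 ff 2.8949884543544613 rot [ 0.6765  0.7365 -0.0009 -0.0009]
```

The strip is in by about 4 mm (about 6 N). I hold that press.

{"op": "step_arm", "data": {"series": [[0.5,0,0.1,0,0,0,1],[0,0,0,0,0,0,1],[0,0,0,0,0,0,1],[0,0,0,0,0,0,1],[0,0,0,0,0,0,1],[0,0,0,0,0,0,1],[0,0,0,0,0,0,1],[0,0,0,0,0,0,1],[0,0,0,0,0,0,1],[0,0,0,0,0,0,1],[0,0,0,0,0,0,1],[0,0,0,0,0,0,1],[0,0,0,0,0,0,1]]}}

```text
clock: 10.15
tool_pos: [0.5772, -0.2736, 0.0154]
eef_rot: [0.676, 0.736, -0.001, -0.001]
contact_force: [-5.8, -0.6, -0.2]
opening: 0.006
finger_force: 3.1
```

```bash
python3 sf.py;python3 st.py
```

```text
strip [0.6559 0.6564 0.6604]
10.2 [ 577.2 -273.5   15.4] F [-6.58  0.88  0.84] Fu -6.48 open 0.004971507437165083 ff 3.1309930779389106 rot [ 0.6765  0.7364 -0.001  -0.0011]
```

Pressed for over 1.3 s with the strip in by 4.2 mm. I back off, lift and turn for the grasp.

{"op": "step_arm", "data": {"series": [[-1,-0.1,0,0,0,0,1],[-1,-0.1,0,0,0,0,1],[-1,-0.1,0,0,0,0,1],[-1,-0.1,0,0,0,0,1],[-1,-0.1,0,0,0,0,1],[-2,-0.2,0,0,0,0,1],[-4,-0.3,0,0,0,0,1],[-5,-0.4,0,0,0,0,1],[-5,-0.4,0,0,0,0,1],[0,0,20,0,0,0,1],[0,0,35,0,0,0,1],[0,0,40,0,0,0,1],[0,0,40,0,0,0,1]]}}

```text
clock: 11.5
tool_pos: [0.5574, -0.2751, 0.1522]
eef_rot: [0.676, 0.737, 0.0, 0.0]
contact_force: [-0.1, -0.5, 0.2]
opening: 0.006
finger_force: 0.0
```

{"op": "step_arm", "data": {"series": [[0,0,0,0,0,-0.15,0.3],[0,0,0,0,0,-0.15,0.3],[0,0,0,0,0,-0.15,0.3],[0,0,0,0,0,-0.15,0.3],[0,0,0,0,0,-0.15,0.3],[0,0,0,0,0,-0.15,0.3],[0,0,0,0,0,-0.15,0.3],[0,0,0,0,0,-0.15,0.3],[0,0,0,0,0,-0.15,0.3],[0,0,0,0,0,-0.15,0.3],[0,0,0,0,0,-0.07,0.3],[0,0,0,0,0,0,0.3]]}}

```text
clock: 12.7
tool_pos: [0.5577, -0.275, 0.151]
eef_rot: [0.999, 0.043, 0.0, 0.0]
contact_force: [-0.7, 0.4, 0.3]
opening: 0.7
finger_force: 0.0
```

```bash
python3 - <<'E'
from h import *
im,P=cloud("wrist");t,Q=cloud("top");cv2.imwrite("pics/w5.png",np.hstack([cv2.resize(im,(480,300)),cv2.resize(t[100:250,350:460],(220,300))]))
for im,P in((im,P),(t,Q)):
    z=P[...,2];hsv=cv2.cvtColor(im,cv2.COLOR_BGR2HSV)
    m=((z>.028)&(z<.042)&(hsv[...,1]>110)&(hsv[...,0]<18)&(P[...,1]<-.2)).astype(np.uint8)
    k,l,st,_=cv2.connectedComponentsWithStats(m)
    for i in range(1,k):
        if st[i,4]>80:
            p=P[l==i];print(st[i],cv2.minAreaRect((p[:,:2]*1000).astype(np.float32)),np.median(p[:,2]))
    Z=Q[...,2]
R=Q[200:275,250:340];m=(R[...,2]>.012)&(R[...,2]<.03)
p=R[m];p=p[(p[:,0]>.38)&(p[:,0]<.56)];print("tray",cv2.minAreaRect((p[:,:2]*1000).astype(np.float32)),len(p))
E
python3 st.py
```

```text
[ 299   40   42   85 3063] ((645.439697265625, -265.4335632324219), (61.355194091796875, 31.032331466674805), 5.030673503875732) 0.033490258306500154
[303 140  21  20 252] ((594.16552734375, -264.53662109375), (15.62156867980957, 16.44161605834961), 5.40843391418457) 0.03352354084651654
[407 159  14  22 235] ((645.9534301757812, -265.8564758300781), (60.97383499145508, 32.772769927978516), 4.112650394439697) 0.03352468576329426
tray ((468.8614501953125, 63.051246643066406), (155.88882446289062, 246.0131378173828), 2.888986110687256) 519
12.8 [ 557.7 -275.1  151. ] F [-0.3   0.19  0.33] Fu -0.29 open 0.7054190933731674 ff 0.0 rot [9.99e-01 4.39e-02 2.00e-04 1.00e-04]
```

View pics/w5.png

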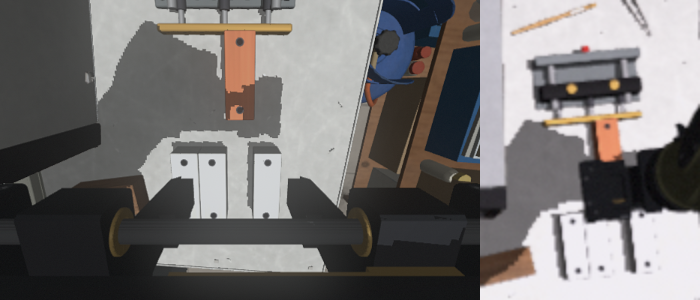

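The copper bar lies against the strip (centre about (631,−266) mm) and the three aluminium bars are still flush in the pack. I grasp it across its width.

{"op": "step_arm", "data": {"series": [[37,4.5,0,0,0,0,0.3],[36,4,0,0,0,0,0.3],[0,0,-40,0,0,0,0.3],[0,0,-40,0,0,0,0.3],[0,0,-35,0,0,0,0.3],[0,0,-20,0,0,0,0.3],[0,0,-8,0,0,0,0.3],[0,0,0,0,0,0,0.3],[0,0,0,0,0,0,0.5],[0,0,0,0,0,0,1],[0,0,0,0,0,0,1],[0,0,0,0,0,0,1],[0,0,0,0,0,0,1],[0,0,0,0,0,0,1],[0,0,0,0,0,0,1]], "force": 25}}

```text
clock: 14.3
tool_pos: [0.6313, -0.2673, 0.0089]
eef_rot: [0.999, 0.043, 0.001, 0.001]
contact_force: [-1.2, -0.1, 5.6]
opening: 0.361
finger_force: 25.0
```

```bash
python3 st.py; python3 - <<'E'
from h import *
P=np.load("top0.npy");g=cv2.cvtColor(cv2.imread("pics/top0.png"),cv2.COLOR_BGR2GRAY)
# dark outline of tray in image -> z~0.018 plane / use plan points
w=g[205:275,250:340];m=(w<170).astype(np.uint8);m[:8]=0
k,l,st,_=cv2.connectedComponentsWithStats(m,connectivity=8)
for i in range(1,k):
    if st[i,4]>25:
        v,u=np.where(l==i);p=P[v+205,u+250];p=p[~np.isnan(p[:,0])];print(st[i],np.round(cv2.minAreaRect((p[:,:2]*1000).astype(np.float32))[0],1),cv2.minAreaRect((p[:,:2]*1000).astype(np.float32))[1:])
for px in((262,217),(326,213),(328,261),(264,265)): print(px,P[px[1],px[0]].round(3))
E
```

```text
14.3 [ 631.3 -267.3    8.9] F [-1.25 -0.06  5.65] Fu -1.25 open 0.36146536415807223 ff 24.998736516572535 rot [9.991e-01 4.280e-02 7.000e-04 5.000e-04]
[74 24  5 30 43] [444.1 -17.7] ((80.57398223876953, 6.4555768966674805), 6.391332149505615)
[22 55 31  4 38] [395.4  89.5] ((3.0340819358825684, 83.50823974609375), 4.993466854095459)
(262, 217) [ 0.521  0.159 -0.002]
(326, 213) [ 0.53  -0.021 -0.003]
(328, 261) [ 0.395 -0.025 -0.007]
(264, 265) [0.388 0.152 0.016]
```

Gripped (25 N, 32 mm opening). Near the tray the camera would face the power supply, so I will lift, draw back and turn the hand 180° before going over the tray.

{"op": "step_arm", "data": {"series": [[0,0,5,0,0,0,1],[-5,-0.4,15,0,0,0,1],[-10,-1,30,0,0,0,1],[-10,-1,40,0,0,0,1],[-10,-1,40,0,0,0.1,1],[-20,0,40,0,0,0.15,1],[-30,0,30,0,0,0.15,1],[-30,0,10,0,0,0.15,1],[-30,0,0,0,0,0.15,1],[-30,0,0,0,0,0.15,1],[0,0,0,0,0,0.15,1],[0,0,0,0,0,0.15,1],[0,0,0,0,0,0.15,1],[0,0,0,0,0,0.15,1],[0,0,0,0,0,0.15,1]]}}

```text
clock: 15.8
tool_pos: [0.4547, -0.2703, 0.2185]
eef_rot: [0.663, 0.749, -0.001, 0.0]
contact_force: [0.5, -1.0, -2.1]
opening: 0.358
finger_force: 25.0
```

```bash
python3 st.py; python3 -c "
from h import *
print(np.round(r.get_state()['q'],3))"
```

```text
15.8 [ 454.7 -270.3  218.5] F [ 0.46 -0.95 -2.13] Fu 0.38 open 0.3584094545291238 ff 24.99629602767527 rot [ 6.631e-01  7.486e-01 -6.000e-04  1.000e-04]
[ 0.755  0.626 -0.5    1.868  0.424  0.755  0.142]
```

{"op": "step_arm", "data": {"series": [[0,30,0,0,0,0.15,1],[0,30,0,0,0,0.15,1],[0,30,0,0,0,0.15,1],[0,30,0,0,0,0.15,1],[0,30,0,0,0,0.15,1],[0,30,0,0,0,0.15,1],[0,30,0,0,0,0.15,1],[0,30,0,0,0,0.15,1],[0,30,0,0,0,0.15,1],[0,30,0,0,0,0.15,1],[0,30,0,0,0,0,1],[0,6,0,0,0,0,1],[0,0,0,0,0,0,1]]}}

```text
clock: 17.1
tool_pos: [0.4553, 0.0662, 0.2183]
eef_rot: [-0.023, 1.0, -0.001, 0.0]
contact_force: [0.1, -0.0, -2.5]
opening: 0.36
finger_force: 25.0
```

```bash
python3 st.py; python3 - <<'E'
from h import *
print(np.round(r.get_state()['q'],3),r.get_calibration("wrist")["pose"][:3,3].round(3))
im,P=cloud("wrist");t,Q=cloud("top");cv2.imwrite("pics/w6.png",np.hstack([cv2.resize(im,(480,300)),cv2.resize(t[150:280,230:390],(320,300))]))
z=P[...,2];m=(z>.012)&(z<.03)&(P[...,0]>.36)&(P[...,0]<.53)&(P[...,1]>-.06)&(P[...,1]<.2)
p=P[m];print("rim",len(p),cv2.minAreaRect((p[:,:2]*1000).astype(np.float32)),np.percentile(p[:,:2],[1,99],axis=0).round(3))
E
```

```text
17.1 [455.3  66.2 218.3] F [ 0.05 -0.04 -2.48] Fu 0.05 open 0.3596128513201443 ff 24.999058982357383 rot [-2.310e-02  9.997e-01 -6.000e-04  3.000e-04]
[ 0.306  0.637 -0.884  2.049  0.707  0.789  0.606] [0.386 0.064 0.364]
rim 2018 ((457.1933898925781, 71.12315368652344), (130.5537567138672, 180.1824951171875), 4.637844085693359) [[ 0.387 -0.022]
 [ 0.526  0.163]]
```

View pics/w6.png

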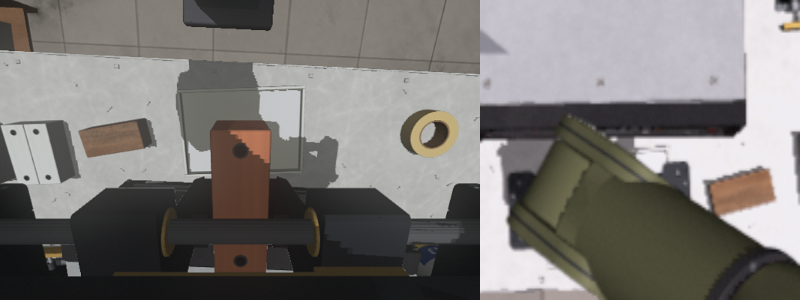

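Tray rim fits 130×180 mm, centre (457,71) mm, yaw 4.6°. The bar is held level above it with the camera now facing away from the power supply. I lower it.

{"op": "step_arm", "data": {"series": [[1,5,-20,0,0,0.035,1],[0,0,-40,0,0,0,1],[0,0,-40,0,0,0,1],[0,0,-40,0,0,0,1],[0,0,-30,0,0,0,1],[0,0,-15,0,0,0,1],[0,0,-8,0,0,0,1],[0,0,-4,0,0,0,1],[0,0,-3,0,0,0,1],[0,0,-2,0,0,0,1],[0,0,0,0,0,0,1],[0,0,0,0,0,0,1]]}}

```text
clock: 18.4
tool_pos: [0.4569, 0.0708, 0.0162]
eef_rot: [-0.039, 0.999, 0.0, 0.0]
contact_force: [0.9, -0.0, -1.7]
opening: 0.358
finger_force: 25.0
```

{"op": "step_arm", "data": {"series": [[0,0,-1,0,0,0,1],[0,0,-1,0,0,0,1],[0,0,-0.5,0,0,0,1],[0,0,0,0,0,0,1]]}}

```text
clock: 18.8
tool_pos: [0.4566, 0.0709, 0.0133]
eef_rot: [-0.04, 0.999, 0.0, -0.0]
contact_force: [-0.8, 0.4, -2.1]
opening: 0.352
finger_force: 25.0
```

{"op": "step_arm", "data": {"series": [[0,0,-0.5,0,0,0,1],[0,0,-0.5,0,0,0,1],[0,0,0,0,0,0,1]]}}

```text
clock: 19.1
tool_pos: [0.4566, 0.0709, 0.0128]
eef_rot: [-0.04, 0.999, -0.0, 0.0]
contact_force: [-0.8, 0.1, 4.1]
opening: 0.355
finger_force: 25.0
```

Touched down gently. I release and retreat.

{"op": "step_arm", "data": {"series": [[0,0,0,0,0,0,0.5],[0,0,0,0,0,0,0.3],[0,0,0,0,0,0,0.3],[0,0,0,0,0,0,0.3],[0,0,5,0,0,0,0.3],[0,0,20,0,0,0,0.3],[0,0,40,0,0,0,0.3],[0,0,45,0,0,0,0.3],[0,0,45,0,0,0,0.3],[0,0,45,0,0,0,0.3],[0,-40,10,0,0,0,0.3],[0,-40,0,0,0,0,0.3],[0,-40,0,0,0,0,0.3],[0,-40,0,0,0,0,0.3],[0,0,0,0,0,0,0.3]]}}

```text
clock: 20.6
tool_pos: [0.4551, -0.0955, 0.2216]
eef_rot: [-0.035, 0.999, -0.002, -0.002]
contact_force: [-0.1, 0.5, -0.9]
opening: 0.701
finger_force: 0.0
```

```bash
python3 st.py; python3 - <<'E'
from h import *
t,Q=cloud("top");w,_=cloud("wrist")
cv2.imwrite("pics/f.png",np.vstack([cv2.resize(t[100:280,170:450],(770,495))]))
E
```

```text
20.6 [455.1 -95.5 221.6] F [-0.11  0.47 -0.9 ] Fu -0.07 open 0.7006073751829116 ff 0.0 rot [-0.0346  0.9994 -0.0016 -0.0016]
```

View pics/f.png

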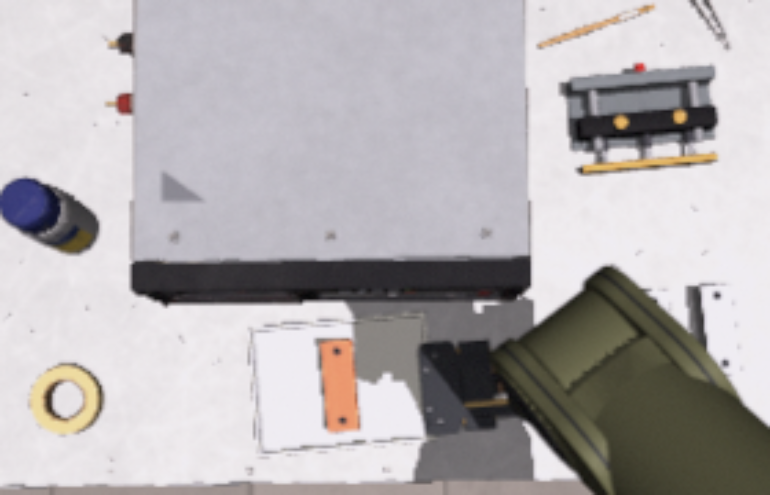

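The copper bar lies flat inside the tray at (340,385), the strip has sprung back, and the robot touches nothing. I hand the job in.

```bash
python3 -c "
from plant import r
print(r.finish_job())"
```

```text
the job is handed in; nothing more can be done
None
```

Job handed in at about 21 s: the copper bar pushed the strip in about 4 mm (about 6 N, held over 1.3 s) and now lies flat in the tray, with the aluminium bars seen in place after the slide and the wood block and tape not touched.

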